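# Move the lift-off lid to the soap box

### The arm

A 6-joint arm with a two-finger parallel gripper is mounted at the origin on a cart in front of the work surface, level with it; the furniture and walls round the work are solid. World frame = base frame: x ahead of the robot, y to its left, z up, the work surface at z = 0. Lengths are in m, angles in rad, forces in N, time in s.
With the tool pointing down it reaches from about 0.3 to 0.875 m from the base axis. Payload 6.4 kg.
Tool frame: the origin (TCP) lies between the finger pads; the fingertips stand 25 mm ahead of it and the grasp point (between the pads) lies 6 mm ahead of it; y points along the fingers, x is the direction in which the jaws open and shut, and the axes are right-handed (so a half turn about y gives the same grasp; the last joint's range is limited). The gripper opens to 85 mm and grips with 20 to 120 N. Pads are 22 mm wide; open, the fingers measure 114 mm over their backs; the gripper's body (76 mm by 85 mm) begins 54 mm behind the grasp point. The pads swing forward as they close: fully open they stand 13 mm farther back than shut.
Start: joints at [0.976, 0.181, 1.607, -0, 1.354, -0.206], TCP at [0.218, 0.532, 0.256] pointing down, gripper open.
Joint ranges: [-2.99, 2.99], [-0.89, 2.07], [0.3, 2.58], [-1.14, 4.28], [0, 2.63], [-3.12, 3.12]. Speed limits (rad/s): [2.57, 2.57, 3.01, 3.14, 3.14, 3.14].

### API

Orientations are given as a unit quaternion [w, x, y, z].
In Python, from bench import ctrl, vision, ticket, find_in, regions_of, pinpoint gives the robot as it stands.
- The arm moves only by the tool apply_moves, never from a script. Its argument "increments" is a list of rows, each an object of numbers: "x", "y", "z": the shift along the tool's x, y, z in cm; "ax", "ay", "az": the turn, a rotation vector about the tool's x, y, z in rad; "grip": the closure, from 0 (fully open) to 1 (shut). A call has 1 to 12 rows; each row is the pose to reach, as a shift and turn from the pose measured when the call began, along the tool's axes at that moment; what a row does not reach only later rows make up. A row lasts 1/8 s, in which the tool goes at most 62.5 mm and 10.7 degrees, less where a joint would pass 70% of its speed; a pose out of reach is approached as far as the arm can. A call with a gripper value outside its range is refused whole. The fingers move at their own pace and stop on an object; the grip force is fixed at half the most. Time passes only in rows, so rows that repeat a pose let the fingers close. It gives the time, the measured TCP pose, the force and the opening at its end, in the units of the state.
- ctrl.get_obs(): the state, without advancing time (a new reading comes with each control period).
- vision.camera(name): name is "side" or "top" or "wrist"; returns the picture (400x640x3 uint8, red, green, blue); there is no depth.
- vision.camera_params(name): a dict with "intrinsics" (3x3 intrinsics, pixels), "R" (3x3) and "t" (3): a world point X has camera coordinates R X + t. Camera axes: x right, y down, z forward; pixel columns grow to the right and rows downward; lengths in m; the calibration is good to about 2 mm. A picture is of the moment at which its call begins: read the wrist's pose just before it. camera_params takes no time and is no camera call; for the wrist camera it gives the pose at the moment of the call.
- ticket.hand_in(): hands the job in, once; it reports no verdict.
Trained networks look in the newest picture that a camera, given by its name, has taken for a name from the list of things; names that differ only in an ending like _2 or _b are one class to them, and where a whole thing is asked for, a point or a joint stands for the part that bears it (a point fixed in the world has none). Each returns a list of dicts, best first, with "p" (0 to 1); they miss things now and then, are a little off and sometimes report something else, mostly with a low value. They report only what shows in the picture. A call takes as long as a camera call.
- find_in(camera, query): "rect" ([centre column, centre row, width, height] in pixels, round what is visible of it).
- regions_of(camera, query): "mask" (400x640 bool, what is visible of it) and "rect" ([centre column, centre row, width, height] in pixels, round what is visible of it).
- pinpoint(camera, query): "xy" ([column, row] in pixels: a listed point, or the origin of a listed thing).
The state is a dict: "time_s": time; "q": joint angles; "dq": joint speeds; "joint_efforts": joint torques, N m; "eef_pos": TCP position; "eef_rot": TCP orientation; "wrist_force": force on the tool from outside, world axes, zero at the start; "torque": the same for the moment, N m; "opening": opening from 0.0 (shut) to 1.0 (fully open).
Only numpy, scipy, OpenCV 4.12 (cv2) and the standard library are available. Lean on these libraries where they do the work, as an engineer would, in place of code of your own. Each camera call takes 0.05 s, during which the arm holds its last target.

### The job

The open box with the soaps in it is going on display and needs a lid; the empty box beside it has one that fits. Swing that lid up on its hinges until it is upright, lift it straight up off its two hinge pins, and hang it by both hinge straps on the two pins at the back of the soap box. Leave it standing open there, leaning back on its hinges, and do not disturb the soaps, the bell or the candle tin.

Things in the scene. Friction and masses are not known exactly. Their poses are not given: they have to be found in the camera images.
- box_cover: the lid: dark wooden panel 151 x 178 x 11 mm, 0.35 kg, loose, shut on the empty box at the start. Origin: on its hinge line, midway between its two brass straps. Shut at yaw 0: x to the rear, y left, z up; panel from x = -163 to -12, z = 0 to 11 mm, and a lip 10 mm deep under it inside the box walls (2.5 mm play). Opening turns it about +y: upright, its x points down and its z to the rear
- box_cover_tongue (a point): the lid's pull, a wooden tongue 30 mm wide (y) with flat sides, 14 to 17 mm thick, that sticks out 34 mm from the middle of the front edge. The point is the middle of its round nose, 26 mm out from the edge, at (-188.5, 0, 6) mm in the lid's frame. Pinched lightly (20 to 30 N) by its flat sides from above it turns in the fingers as the lid swings; it is on top when the lid is upright
- box_cover_jaw_left (a point): left jaw of the lid, on the hinge line at y = +50 mm in the lid's frame: a strap 16 mm wide (y) ends in a fork round the pin. Slot 10 mm wide, closed end 4.5 mm toward -x of the line, open toward the lid's +x (rearward shut, downward upright), tips 15 mm past the line, flared to 18 mm at the mouth. The jaw leaves its pin only along the lid's own x direction
- box_cover_jaw_right (a point): right jaw of the lid, the same, at y = -50 mm. The lid swings freely on the pins. Past upright it leans back about 13 degrees, until the jaws meet the back of the box, and stays there; let go before upright it falls shut
- empty_box: the empty open-topped wooden box under the lid at the start, 140 mm deep (x) x 170 mm wide (y) x 70 mm high, walls 9 mm; stands fast. Origin: middle of its underside; x to its rear, y to its left, z up. Its front has a brass card frame, its hinge pins are at the rear
- empty_box_pins (a point): midpoint of the empty box's hinge line, level with the rim (70 mm up), 16.5 mm behind the rear wall, at (86.5, 0, 70) mm in the box's frame, same axes. Two steel pins 7 mm thick lie along this line at y = +50 and -50 mm, each between two brass cheeks 26 mm apart whose tops rise 5.5 mm above the line
- soap_box: the same kind of box without a lid, with three bars of soap inside; stands fast. Origin and axes as for the empty box
- soap_box_pins (a point): midpoint of the soap box's hinge line, placed as on the empty box, with the same pins and cheeks, bare. Hung right, the lid's origin is within about 3 mm of this point, or up to 5 mm to either side of it along the pins
- soap_bar_0: cream bar of soap in the soap box, 51 x 75 x 25 mm, loose; origin under its middle
- soap_bar_1: pink bar of soap in the soap box, 51 x 75 x 25 mm, loose; origin under its middle
- soap_bar_2: green bar of soap in the soap box, 51 x 75 x 25 mm, loose; origin under its middle
- brass_bell: brass hand bell standing on the table in front of the boxes, 62 mm across, 100 mm high, loose; origin under its middle
- candle_jar: candle tin on the table near the boxes, 60 mm across, 41 mm high, loose; origin under its middle

How it is judged:
By the outcome, as a careful person would: the job done as asked, in the order asked, and still so for the second after the job is handed in, with the robot touching nothing.
It also fails if it takes over 51 s, if anything falls off the work surface, if the arm or the gripper's body presses on something with over 40 N, if the wrist force passes 120 N, or if a joint passes its speed limit or range.

## Working session

There is one attempt and no reset: what is moved stays moved. The work goes in short steps, Python scripts to look and compute and a tool call to move; the robot and the scene stay as the last step left them, time stands still between calls to the robot, and variables do not carry over. Pictures are saved under pics/ and viewed, and the job is handed in when it is done.

Besides the shell and the picture viewer there is one more tool, called after ">>>" as name([rows], argument=value, ...), one row to a line, values as JSON. apply_moves: Moves the arm, as the interface text tells. Its arguments: {"type":"object","properties":{"increments":{"type":"array","items":{"type":"object","properties":{"x":{"type":"number"},"y":{"type":"number"},"z":{"type":"number"},"ax":{"type":"number"},"ay":{"type":"number"},"az":{"type":"number"},"grip":{"type":"number"}}}}},"required":["increments"]}

```bash
mkdir -p pics; ls
python3 - <<'E'
from bench import ctrl, vision
import cv2
o=ctrl.get_obs(); print(o)
for n in ["side","top","wrist"]:
    im=vision.camera(n); cv2.imwrite(f"pics/a_{n}.png",im[:,:,::-1])
    p=vision.camera_params(n); print(n,p)
E
```

```text
pics
{'time_s': 0.0, 'q': array([ 9.75707548e-01,  1.81543159e-01,  1.60797959e+00, -3.19896354e-05,
        1.35378621e+00, -2.06271145e-01]), 'dq': array([-0.00181114,  0.00101067, -0.0001057 ,  0.00118939,  0.00126684,
        0.00199708]), 'joint_efforts': array([-2.33315492e-03, -4.44890285e+01, -3.51321352e+01, -6.60627338e-04,
        9.77337331e-03,  7.38819949e-06]), 'eef_pos': array([0.21767355, 0.5316722 , 0.25539665]), 'eef_rot': array([-0.58693474,  0.58741068,  0.39343134, -0.39454795]), 'wrist_force': array([-0.56267667,  0.11354687,  0.22903684]), 'torque': array([-0.00568189, -0.00399404, -0.00623141]), 'opening': 0.9986773928873038}
side {'intrinsics': array([[389.76986397,   0.        , 319.22018351],
       [  0.        , 389.76986397, 196.47495098],
       [  0.        ,   0.        ,   1.        ]]), 'R': array([[ 0.83970201, -0.54296453, -0.00949012],
       [-0.22949158, -0.33896496, -0.91237951],
       [ 0.49217289,  0.76830481, -0.40923535]]), 't': array([-0.48882227,  0.19237413,  0.71042464])}
top {'intrinsics': array([[453.884763  ,   0.        , 324.29633155],
       [  0.        , 453.884763  , 200.16119762],
       [  0.        ,   0.        ,   1.        ]]), 'R': array([[-0.02733058, -0.9995265 ,  0.01413561],
       [-0.98139218,  0.02414075, -0.19049045],
       [ 0.190059  , -0.01907879, -0.98158727]]), 't': array([-0.05926071,  0.55349577,  1.03363644])}
wrist {'intrinsics': array([[343.91991518,   0.        , 324.3124151 ],
       [  0.        , 343.91991518, 204.5163906 ],
       [  0.        ,   0.        ,   1.        ]]), 'R': array([[ 0.37852563,  0.92559012, -0.00112846],
       [ 0.87950702, -0.35929923,  0.312044  ],
       [ 0.28841939, -0.11910914, -0.95006698]]), 't': array([-0.57314533, -0.04127705,  0.37935206])}
```

View pics/a_side.png

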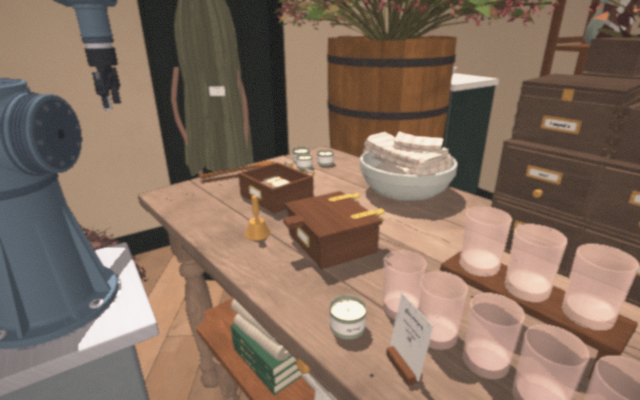

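View pics/a_top.png

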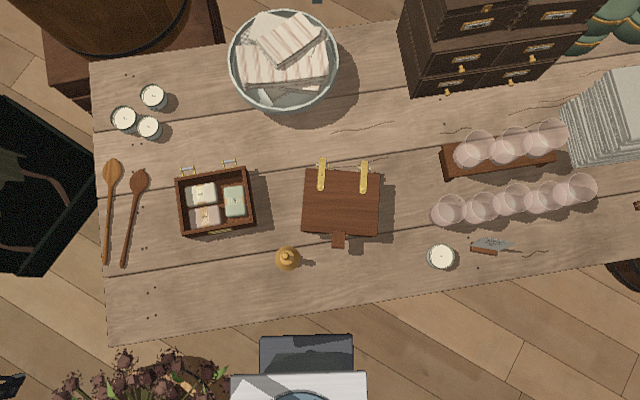

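View pics/a_wrist.png

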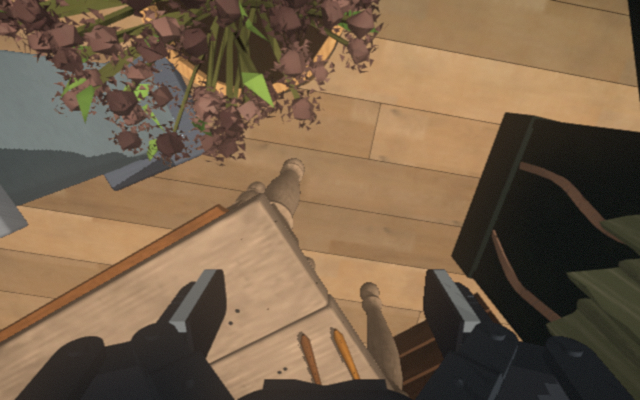

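The side and top views show the soap box at about (215,200) in the top view. The closed empty box is at (340,200) with its tongue at (338,240), the bell is at (288,258) and the tin at (441,256). Next I'll measure these.

```bash
cat > h.py <<'E'
import numpy as np, cv2
from bench import ctrl, vision, ticket, find_in, regions_of, pinpoint
from scipy.spatial.transform import Rotation as Rn
def ray(cam,uv,p=None):
    p=p or vision.camera_params(cam); K=p["intrinsics"];R=p["R"];t=p["t"]
    d=R.T@np.linalg.inv(K)@np.array([uv[0],uv[1],1.]); return -R.T@t, d/np.linalg.norm(d)
def atz(cam,uv,z):
    c,d=ray(cam,uv); return c+d*(z-c[2])/d[2]
def tri(a,b):
    A=np.zeros((3,3));v=np.zeros(3)
    for cam,uv in (a,b):
        c,d=ray(cam,uv);M=np.eye(3)-np.outer(d,d);A+=M;v+=M@c
    return np.linalg.solve(A,v)
def proj(cam,X):
    p=vision.camera_params(cam);x=p["R"]@np.asarray(X)+p["t"];u=p["intrinsics"]@x;return u[:2]/u[2]
E
python3 - <<'E'
from h import *
np.set_printoptions(precision=4,suppress=True)
vision.camera("top");vision.camera("side")
H=dict(box_cover=.07,box_cover_tongue=.076,box_cover_jaw_left=.07,box_cover_jaw_right=.07,empty_box_pins=.07,soap_box_pins=.07,empty_box=0,soap_box=0,brass_bell=0,candle_jar=0)
for q,z in H.items():
    r={}
    for c in ("top","side"):
        L=pinpoint(c,q)
        for l in L[:2]: print(q,c,l["xy"],round(l["p"],2),atz(c,l["xy"],z))
        if L:r[c]=L[0]["xy"]
    if len(r)==2: print("   tri",tri(("top",r["top"]),("side",r["side"])))
E
```

```text
box_cover top [343.9, 165.6] 0.65 [ 0.6318 -0.1226  0.07  ]
box_cover side [363.9, 208.6] 0.77 [ 0.6238 -0.1252  0.07  ]
   tri [ 0.6302 -0.1214  0.0674]
box_cover_tongue top [335.6, 248.5] 0.67 [ 0.4337 -0.0961  0.076 ]
box_cover_tongue top [209.3, 164.5] 0.6 [0.6403 0.1973 0.076 ]
box_cover_tongue side [293.1, 221.6] 0.94 [ 0.4524 -0.1002  0.076 ]
box_cover_tongue side [278.4, 196.3] 0.38 [0.4873 0.0343 0.076 ]
   tri [ 0.442  -0.1     0.0774]
box_cover_jaw_left top [319.9, 163.2] 0.91 [ 0.639  -0.0652  0.07  ]
box_cover_jaw_left side [352.5, 202.9] 0.66 [ 0.6209 -0.0861  0.07  ]
box_cover_jaw_left side [277.0, 196.3] 0.46 [0.4903 0.0484 0.07  ]
   tri [ 0.6407 -0.0643  0.0569]
box_cover_jaw_right top [367.0, 166.2] 0.93 [ 0.629  -0.1779  0.07  ]
box_cover_jaw_right side [375.2, 213.4] 0.85 [ 0.6293 -0.1584  0.07  ]
   tri [ 0.6219 -0.1739  0.08  ]
soap_box_pins top [205.8, 164.0] 0.81 [0.6434 0.2071 0.07  ]
soap_box_pins side [298.9, 166.7] 0.76 [0.6431 0.204  0.07  ]
   tri [0.6443 0.2071 0.0687]
empty_box side [331.3, 240.0] 0.97 [ 0.5496 -0.1019  0.    ]
soap_box top [217.9, 205.6] 0.84 [0.5548 0.1918 0.    ]
soap_box side [276.3, 196.2] 0.98 [0.5579 0.1922 0.    ]
   tri [0.5559 0.1912 0.0006]
brass_bell top [287.4, 259.6] 0.57 [0.416  0.0198 0.    ]
brass_bell side [255.9, 231.0] 0.77 [0.4219 0.0349 0.    ]
   tri [0.4155 0.0192 0.0093]
candle_jar top [435.9, 258.8] 0.88 [ 0.4083 -0.3454  0.    ]
candle_jar side [342.9, 327.0] 0.95 [ 0.4059 -0.3448  0.    ]
   tri [ 0.4073 -0.3449 -0.0003]
```

```bash
cat >> h.py <<'E'
def T():
    o=ctrl.get_obs();w,x,y,z=o["eef_rot"];return np.array(o["eef_pos"]),Rn.from_quat([x,y,z,w]).as_matrix(),o
def tooldown(ang,tilt=0):
    # tool y down, tool x horizontal at world heading ang (rad)
    x=np.array([np.cos(ang),np.sin(ang),0]);y=np.array([0,0,-1.]);z=np.cross(x,y)
    return np.stack([x,y,z],1)
def inc(pos,Rt=None,show=True):
    p,R,o=T(); d=R.T@(np.asarray(pos)-p)*100
    r=Rn.from_matrix(R.T@Rt).as_rotvec() if Rt is not None else np.zeros(3)
    if show: print("inc cm",np.round(d,2),"rot",np.round(r,3), "dist mm",round(np.linalg.norm(d)*10,1),"deg",round(np.degrees(np.linalg.norm(r)),1))
    return d,r
E
python3 - <<'E'
from h import *
np.set_printoptions(precision=4,suppress=True)
p,R,o=T();print(p);print(R)
P=vision.camera_params("wrist");c=-P["R"].T@P["t"]
print("cam in tool",R.T@(c-p));print(R.T@P["R"].T)
inc([.43,.05,.40],tooldown(np.pi/2))
inc([.43,.05,.40],tooldown(-np.pi/2))
print(np.degrees(np.arctan2(R[1,0],R[0,0])))
E
```

```text
[0.2179 0.5321 0.2563]
[[ 0.379  -0.     -0.9254]
 [ 0.9254  0.      0.379 ]
 [ 0.     -1.      0.    ]]
cam in tool [-0.0013 -0.117   0.0794]
[[ 1.      0.0005  0.0003]
 [-0.0002 -0.3123  0.95  ]
 [ 0.0006 -0.95   -0.3123]]
inc cm [-36.58 -14.37 -37.9 ] rot [-0.    -0.389  0.   ] dist mm 545.9 deg 22.3
inc cm [-36.58 -14.37 -37.9 ] rot [-0.     2.753 -0.   ] dist mm 545.9 deg 157.7
67.72604561357791
```

Run:
```python
from h import *
inc([.45,.19,.30],tooldown(np.pi/2))
```

```text
inc cm [-22.86  -4.37 -34.44] rot [-0.    -0.389  0.   ] dist mm 415.7 deg 22.3
```

>>> apply_moves([
  {"x": -5.7,"y": -4.37,"z": -8.6,"ay": -0.1},
  {"x": -9.5,"y": -4.37,"z": -14.3,"ay": -0.2},
  {"x": -13.3,"y": -4.37,"z": -20,"ay": -0.3},
  {"x": -17,"y": -4.37,"z": -25.7,"ay": -0.389},
  {"x": -20.5,"y": -4.37,"z": -31,"ay": -0.389},
  {"x": -22.9,"y": -4.37,"z": -34.4,"ay": -0.389},
  {"x": -22.9,"y": -4.37,"z": -34.4,"ay": -0.389},
  {"x": -22.9,"y": -4.37,"z": -34.4,"ay": -0.389},
])

```text
invalid input
```

Run:
```python
from h import *
np.set_printoptions(precision=4,suppress=True)
im=vision.camera("wrist");cv2.imwrite("pics/b_wrist.png",im[:,:,::-1])
p,R,o=T();print(o["time_s"],p)
for q,z in dict(soap_box_pins=.07,soap_box=0).items():
    for l in pinpoint("wrist",q)[:2]: print(q,l["xy"],l["p"],atz("wrist",l["xy"],z))
inc([.42,-.10,.28],tooldown(np.pi/2))
```

```text
1.3 [0.218  0.5321 0.2563]
inc cm [-50.83  -2.37 -42.66] rot [-0.    -0.389 -0.   ] dist mm 664.0 deg 22.3
```

View pics/b_wrist.png

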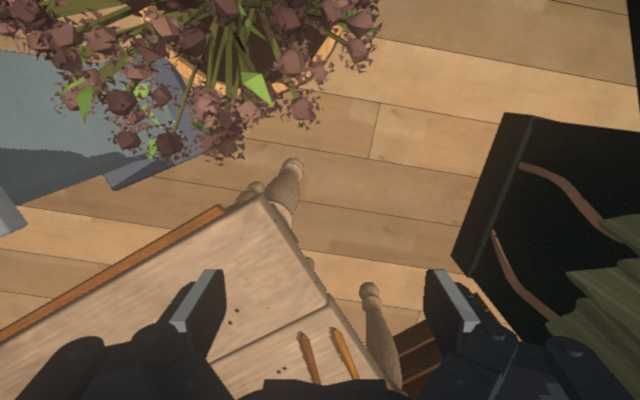

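The call was rejected, and the view still shows the floor and flowers, so the arm hasn't moved. I'll retry with every key filled in.

>>> apply_moves([
  {"x": -5.7,"y": -4.4,"z": -8.6,"ax": 0,"ay": -0.1,"az": 0,"grip": 0},
  {"x": -9.5,"y": -4.4,"z": -14.3,"ax": 0,"ay": -0.2,"az": 0,"grip": 0},
  {"x": -13.3,"y": -4.4,"z": -20,"ax": 0,"ay": -0.3,"az": 0,"grip": 0},
  {"x": -17,"y": -4.4,"z": -25.7,"ax": 0,"ay": -0.39,"az": 0,"grip": 0},
  {"x": -20.5,"y": -4.4,"z": -31,"ax": 0,"ay": -0.39,"az": 0,"grip": 0},
  {"x": -22.9,"y": -4.4,"z": -34.4,"ax": 0,"ay": -0.39,"az": 0,"grip": 0},
  {"x": -22.9,"y": -4.4,"z": -34.4,"ax": 0,"ay": -0.39,"az": 0,"grip": 0},
  {"x": -22.9,"y": -4.4,"z": -34.4,"ax": 0,"ay": -0.39,"az": 0,"grip": 0},
])

```text
time_s: 2.4
eef_pos: [0.451, 0.1873, 0.3004]
eef_rot: [-0.501, 0.501, 0.499, -0.499]
wrist_force: [-0.7, 0.9, -0.2]
opening: 1.002
```

Run:
```python
from h import *
np.set_printoptions(precision=4,suppress=True)
im=vision.camera("wrist");cv2.imwrite("pics/c_wrist.png",im[:,:,::-1])
p,R,o=T();print(o["time_s"],p)
for q,z in dict(soap_box_pins=.07,soap_box=0).items():
    for l in pinpoint("wrist",q)[:2]: print(q,l["xy"],l["p"],atz("wrist",l["xy"],z))
inc([.40,-.10,.28],tooldown(np.pi/2))
```

```text
2.45 [0.45   0.1888 0.3003]
soap_box_pins [340.2, 328.6] 0.62 [0.641  0.2077 0.07  ]
soap_box [326.8, 239.3] 0.72 [0.5545 0.1925 0.    ]
inc cm [-29.02   2.01   4.94] rot [-0.     0.001  0.   ] dist mm 295.1 deg 0.1
```

View pics/c_wrist.png

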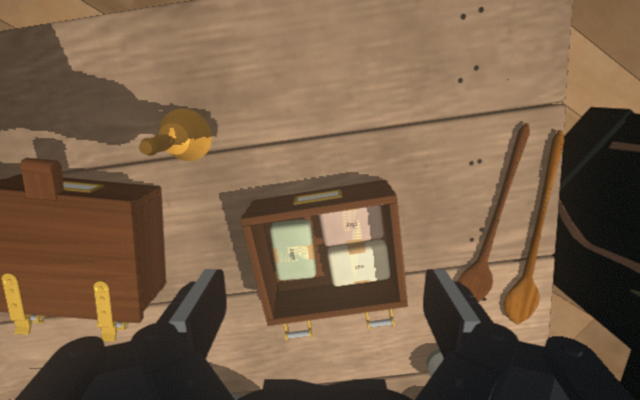

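The picture is upside down, with the robot side at the top. The soap box pins are at about (298,333) and (381,322), the lid straps at (18,320) and (106,325), and the bell at (190,135). I'll zoom in for exact points.

Run:
```python
import cv2
im=cv2.imread("pics/c_wrist.png")
cv2.imwrite("pics/c_z.png",cv2.resize(im[165:345,230:420],None,fx=4,fy=4,interpolation=cv2.INTER_CUBIC)[:600+120])
cv2.imwrite("pics/c_z1.png",cv2.resize(im[300:345,270:410],None,fx=5.7,fy=5.7,interpolation=cv2.INTER_CUBIC))
```

```text
(no output)
```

View pics/c_z1.png

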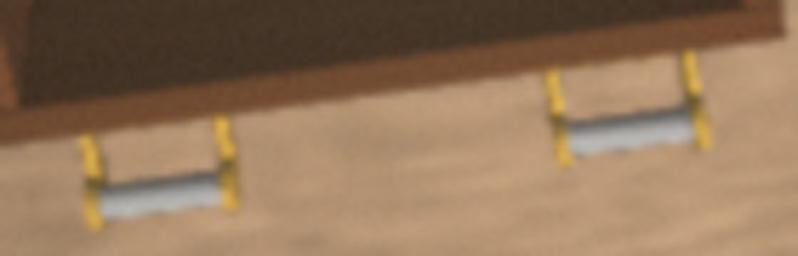

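Run:
```python
from h import *
np.set_printoptions(precision=4,suppress=True)
a=atz("wrist",[297.7,334.2],.07);b=atz("wrist",[380.5,322.9],.07)
print(a,b,(a+b)/2,np.linalg.norm(b-a));d=b-a;yaw=np.arctan2(-d[0],d[1]);print("yaw",np.degrees(yaw))
m=(a+b)/2
for n in("top","side"):
  for s in(1,-1): print(n,proj(n,m+s*d/2))
```

```text
[0.6488 0.1571 0.07  ] [0.6324 0.2567 0.07  ] [0.6406 0.2069 0.07  ] 0.10092276511667542
yaw 9.373677995395314
top [184.742 168.97 ]
top [226.8263 161.3622]
side [287.1697 162.5405]
side [308.7957 170.8875]
```

>>> apply_moves([
  {"x": -6,"y": 1,"z": 2,"ax": 0,"ay": 0,"az": 0,"grip": 0},
  {"x": -12,"y": 2,"z": 4,"ax": 0,"ay": 0,"az": 0,"grip": 0},
  {"x": -18,"y": 2,"z": 5,"ax": 0,"ay": 0,"az": 0,"grip": 0},
  {"x": -24,"y": 2,"z": 5,"ax": 0,"ay": 0,"az": 0,"grip": 0},
  {"x": -29,"y": 2,"z": 5,"ax": 0,"ay": 0,"az": 0,"grip": 0},
  {"x": -29,"y": 2,"z": 5,"ax": 0,"ay": 0,"az": 0,"grip": 0},
  {"x": -29,"y": 2,"z": 5,"ax": 0,"ay": 0,"az": 0,"grip": 0},
])

```text
time_s: 3.42
eef_pos: [0.3994, -0.0984, 0.28]
eef_rot: [-0.5, 0.499, 0.501, -0.5]
wrist_force: [0.2, 0.9, -0.6]
opening: 1.002
```

Run:
```python
from h import *
np.set_printoptions(precision=4,suppress=True)
im=vision.camera("wrist");cv2.imwrite("pics/d_wrist.png",im[:,:,::-1])
p,R,o=T();print(o["time_s"],p)
for q,z in dict(box_cover=.07,box_cover_tongue=.076,box_cover_jaw_left=.07,box_cover_jaw_right=.07).items():
    for l in pinpoint("wrist",q)[:2]: print(q,l["xy"],l["p"],atz("wrist",l["xy"],z))
```

```text
3.475 [ 0.3995 -0.0981  0.28  ]
box_cover [302.4, 366.3] 0.98 [ 0.6287 -0.124   0.07  ]
box_cover_tongue [324.3, 221.1] 0.72 [ 0.4425 -0.0991  0.076 ]
box_cover_jaw_left [352.0, 372.4] 0.82 [ 0.6377 -0.0653  0.07  ]
box_cover_jaw_right [261.4, 363.3] 0.81 [ 0.6247 -0.1729  0.07  ]
```

View pics/d_wrist.png

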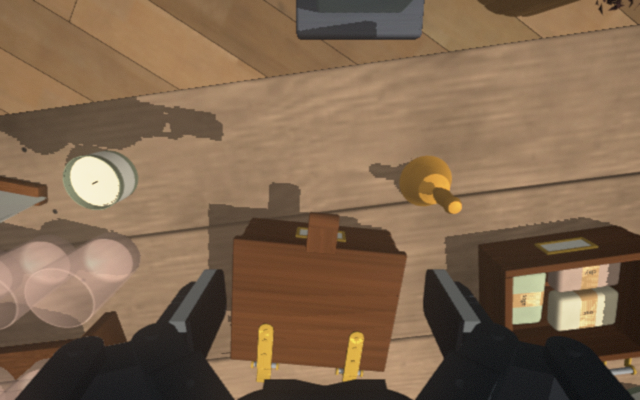

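The lid is fully in view, with its front edge running from (235,238) to (406,252), the tongue at (323,215–252) and the straps at (265,365) and (355,372). I'll zoom in.

Run:
```python
import cv2
im=cv2.imread("pics/d_wrist.png")
cv2.imwrite("pics/d_z.png",cv2.resize(im[205:390,220:420],None,fx=3.2,fy=3.2,interpolation=cv2.INTER_CUBIC))
```

```text
(no output)
```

View pics/d_z.png

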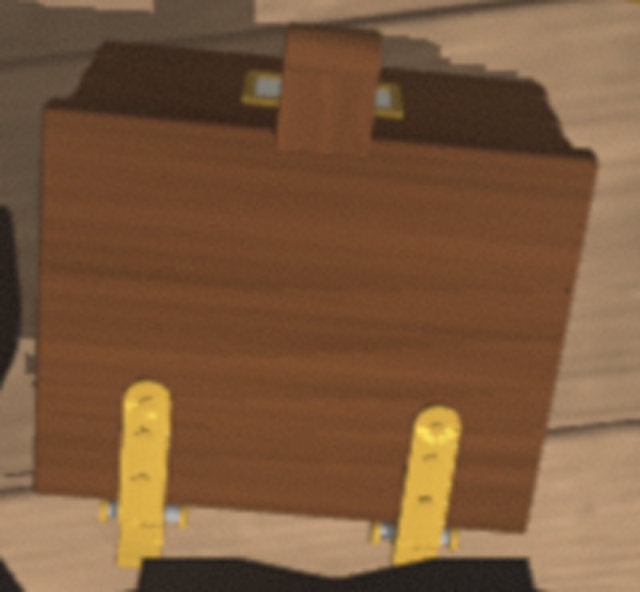

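Run:
```python
from h import *
from scipy.optimize import least_squares
np.set_printoptions(precision=4,suppress=True)
uv=np.array([[45,108],[596,158],[525,530],[37,492]])/3.2+[220,205]-.35
L=np.array([[-163,-89],[-163,89],[-12,89],[-12,-89]])/1000
W=np.array([atz("wrist",u,.081) for u in uv]);print(W,np.linalg.norm(W-np.roll(W,-1,0),axis=1))
def f(v):
    c,s=np.cos(v[2]),np.sin(v[2]);return (L@np.array([[c,s],[-s,c]])+v[:2]-W[:,:2]).ravel()
r=least_squares(f,[.63,-.12,-.1]);print(r.x,np.degrees(r.x[2]),r.fun*1000)
x,y,a=r.x;ux=np.array([np.cos(a),np.sin(a)])
tg=np.array([x,y])-.1885*ux;print("tongue",tg)
m=np.array([x,y,.07]);uy=np.array([-np.sin(a),np.cos(a),0])
for n in("top","side","wrist"):
  print(n,proj(n,[*tg,.076]),[proj(n,m+s*.05*uy) for s in(1,-1)])
p,R,o=T();g=tg
inc([*tg,.15],tooldown(np.pi/2+a));inc([*tg,.082],tooldown(np.pi/2+a))
```

```text
[[ 0.4596 -0.19    0.081 ]
 [ 0.4761 -0.0165  0.081 ]
 [ 0.6238 -0.0304  0.081 ]
 [ 0.6077 -0.2044  0.081 ]] [0.1743 0.1484 0.1747 0.1488]
[ 0.6289 -0.1186 -0.0943] -5.4019036764729655 [-1.3299 -1.7869 -1.0817  1.8755  1.5265  1.5773  0.885  -1.6658]
tongue [ 0.4412 -0.1008]
top [337.5552 245.1496] [array([321.44  , 165.3623]), array([363.1072, 168.2207])]
side [288.6205 223.0994] [array([352.3227, 199.1329]), array([376.3711, 215.6639])]
wrist [323.0125 219.8251] [array([349.4362, 369.6366]), array([265.2804, 362.9684])]
inc cm [-0.26 13.01 -4.17] rot [-0.     0.098  0.   ] dist mm 136.7 deg 5.6
inc cm [-0.26 19.81 -4.17] rot [-0.     0.098  0.   ] dist mm 202.5 deg 5.6
```

>>> apply_moves([
  {"x": -0.1,"y": 5,"z": -4.2,"ax": 0,"ay": 0.098,"az": 0,"grip": 0},
  {"x": -0.2,"y": 10,"z": -4.2,"ax": 0,"ay": 0.098,"az": 0,"grip": 0},
  {"x": -0.2,"y": 14,"z": -4.2,"ax": 0,"ay": 0.098,"az": 0,"grip": 0.3},
  {"x": -0.2,"y": 17,"z": -4.2,"ax": 0,"ay": 0.098,"az": 0,"grip": 0.3},
  {"x": -0.2,"y": 19.7,"z": -4.2,"ax": 0,"ay": 0.098,"az": 0,"grip": 0.4},
  {"x": -0.2,"y": 19.7,"z": -4.2,"ax": 0,"ay": 0.098,"az": 0,"grip": 0.45},
  {"x": -0.2,"y": 19.7,"z": -4.2,"ax": 0,"ay": 0.098,"az": 0,"grip": 0.45},
])

```text
time_s: 4.55
eef_pos: [0.4422, -0.1001, 0.084]
eef_rot: [-0.523, 0.523, 0.476, -0.476]
wrist_force: [0.2, -0.4, 1.0]
opening: 0.551
```

Run:
```python
from h import *
np.set_printoptions(precision=4,suppress=True)
im=vision.camera("wrist");cv2.imwrite("pics/e_wrist.png",im[:,:,::-1])
im=vision.camera("side");cv2.imwrite("pics/e_side.png",cv2.resize(im[150:280,220:400],None,fx=4,fy=4)[:,:,::-1])
p,R,o=T();print(o["time_s"],p,o["opening"],o["wrist_force"]);print(R)
print(pinpoint("side","box_cover_tongue")[:2])
```

```text
4.65 [ 0.4426 -0.1005  0.0845] 0.5485775503333551 [-0.1669 -0.2894  0.2294]
[[ 0.0935  0.002  -0.9956]
 [ 0.9956 -0.0008  0.0935]
 [-0.0006 -1.     -0.0021]]
[{'xy': [289.6, 221.9], 'p': 0.58}, {'xy': [352.6, 199.4], 'p': 0.24}]
```

View pics/e_wrist.png

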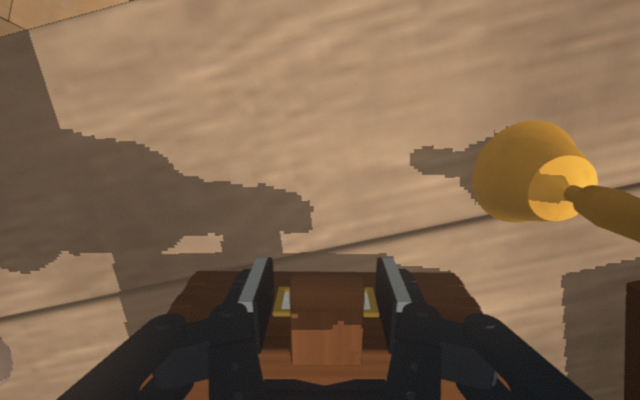

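View pics/e_side.png

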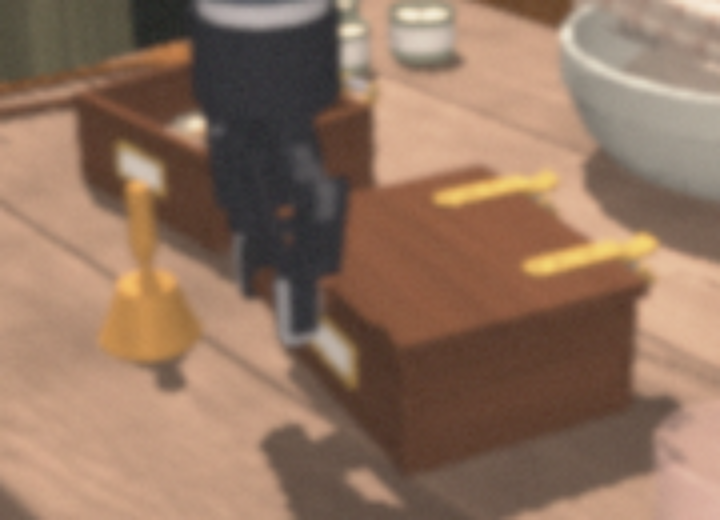

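>>> apply_moves([
  {"x": 0,"y": 0.25,"z": 0,"ax": 0,"ay": 0,"az": 0,"grip": 0.6},
  {"x": 0,"y": 0.25,"z": 0,"ax": 0,"ay": 0,"az": 0,"grip": 0.68},
  {"x": 0,"y": 0.25,"z": 0,"ax": 0,"ay": 0,"az": 0,"grip": 0.7},
  {"x": 0,"y": 0.25,"z": 0,"ax": 0,"ay": 0,"az": 0,"grip": 0.7},
  {"x": 0,"y": 0.25,"z": 0,"ax": 0,"ay": 0,"az": 0,"grip": 0.7},
])

```text
time_s: 5.32
eef_pos: [0.4431, -0.1007, 0.0828]
eef_rot: [-0.522, 0.524, 0.477, -0.475]
wrist_force: [-0.7, 1.0, 5.7]
opening: 0.339
```

```bash
cat >> h.py <<'E'
def swing(hinge,a,thetas,r=.1885,off=0.006,gx=0.006):
    # tcp targets for lid opened by theta; tongue point at lid (-r,0,off)
    ux=np.array([np.cos(a),np.sin(a),0]);uz=np.array([0,0,1.]);out=[]
    for t in thetas:
        lx=np.cos(t)*ux-np.sin(t)*uz; lz=np.sin(t)*ux+np.cos(t)*uz
        out.append(hinge-r*lx+off*lz+gx*uz)
    return np.array(out)
E
python3 - <<'E'
from h import *
np.set_printoptions(precision=4,suppress=True)
p,R,o=T();print(o["time_s"],p,o["opening"],o["wrist_force"],o["torque"])
a=-.0943
ux=np.array([np.cos(a),np.sin(a),0])
h=np.array([.6289,-.1186,.07]); th=np.radians(np.arange(0,96,5))
S=swing(h,a,th);print(S[0],S[-2])
D=(S-S[0])@R*100
for t,d in zip(np.degrees(th),D): print(round(t),np.round(d,2))
E
```

```text
5.325 [ 0.4431 -0.1007  0.0828] 0.33899840463208664 [-0.708   0.9757  5.716 ] [0.2807 0.0416 0.11  ]
[ 0.4412 -0.1009  0.082 ] [ 0.6349 -0.1192  0.2645]
0 [0. 0. 0.]
5 [-0.   -1.64 -0.13]
10 [-0.   -3.26 -0.4 ]
15 [-0.   -4.86 -0.81]
20 [-0.01 -6.41 -1.36]
25 [-0.01 -7.9  -2.05]
30 [-0.01 -9.33 -2.86]
35 [ -0.01 -10.69  -3.79]
40 [ -0.01 -11.96  -4.84]
45 [ -0.01 -13.13  -5.99]
50 [ -0.01 -14.2   -7.24]
55 [ -0.02 -15.16  -8.58]
60 [ -0.02 -15.99 -10.  ]
65 [ -0.02 -16.7  -11.48]
70 [ -0.02 -17.27 -13.03]
75 [ -0.02 -17.71 -14.61]
80 [ -0.02 -18.01 -16.23]
85 [ -0.02 -18.17 -17.87]
90 [ -0.02 -18.18 -19.51]
95 [ -0.03 -18.05 -21.15]
```

>>> apply_moves([
  {"x": 0,"y": -0.8,"z": -0.05,"ax": 0,"ay": 0,"az": 0,"grip": 0.7},
  {"x": 0,"y": -1.65,"z": -0.15,"ax": 0,"ay": 0,"az": 0,"grip": 0.7},
  {"x": 0,"y": -3.25,"z": -0.4,"ax": 0,"ay": 0,"az": 0,"grip": 0.7},
  {"x": 0,"y": -4.85,"z": -0.8,"ax": 0,"ay": 0,"az": 0,"grip": 0.7},
  {"x": 0,"y": -6.4,"z": -1.35,"ax": 0,"ay": 0,"az": 0,"grip": 0.7},
  {"x": 0,"y": -7.9,"z": -2.05,"ax": 0,"ay": 0,"az": 0,"grip": 0.7},
  {"x": 0,"y": -7.9,"z": -2.05,"ax": 0,"ay": 0,"az": 0,"grip": 0.7},
])

```text
time_s: 6.2
eef_pos: [0.464, -0.1029, 0.163]
eef_rot: [-0.521, 0.524, 0.477, -0.475]
wrist_force: [-0.6, -0.5, -4.6]
opening: 0.343
```

Run:
```python
from h import *
np.set_printoptions(precision=4,suppress=True)
im=vision.camera("wrist");cv2.imwrite("pics/f_wrist.png",im[:,:,::-1])
im=vision.camera("side");cv2.imwrite("pics/f_side.png",cv2.resize(im[130:280,220:400],None,fx=4,fy=4)[:,:,::-1])
p,R,o=T();print(o["time_s"],p,o["opening"],o["wrist_force"],o["torque"])
print(R)
```

```text
6.3 [ 0.4633 -0.1026  0.1618] 0.3374070559565807 [ 0.5064  0.177  -2.2044] [-0.092  -0.0031 -0.0613]
[[ 0.0937  0.0037 -0.9956]
 [ 0.9956 -0.0015  0.0937]
 [-0.0011 -1.     -0.0038]]
```

View pics/f_side.png

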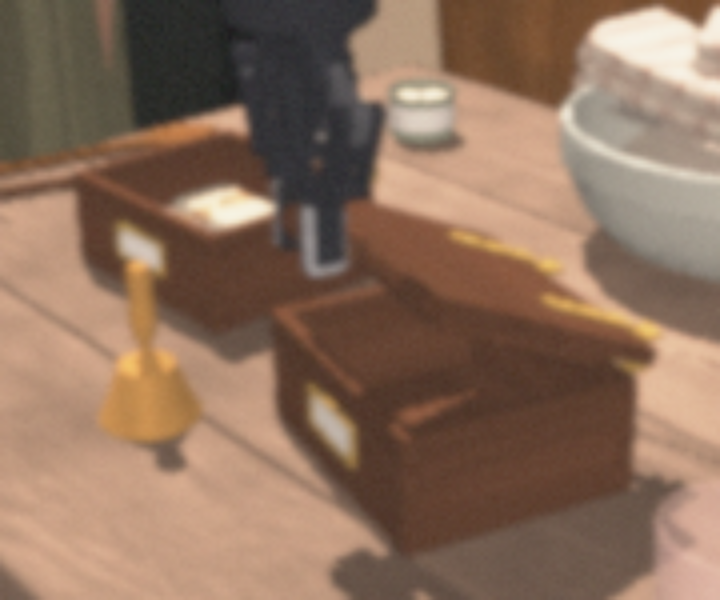

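View pics/f_wrist.png

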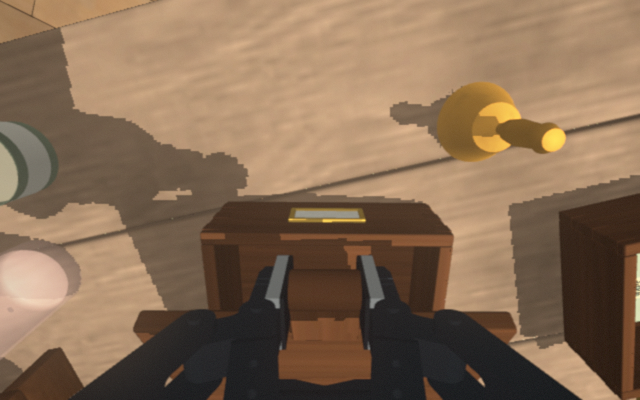

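>>> apply_moves([
  {"x": 0,"y": -1.4,"z": -0.8,"ax": 0,"ay": 0,"az": 0,"grip": 0.7},
  {"x": 0,"y": -2.8,"z": -1.75,"ax": 0,"ay": 0,"az": 0,"grip": 0.7},
  {"x": 0,"y": -4.05,"z": -2.8,"ax": 0,"ay": 0,"az": 0,"grip": 0.7},
  {"x": 0,"y": -5.2,"z": -3.95,"ax": 0,"ay": 0,"az": 0,"grip": 0.7},
  {"x": 0,"y": -6.3,"z": -5.2,"ax": 0,"ay": 0,"az": 0,"grip": 0.7},
  {"x": 0,"y": -7.25,"z": -6.5,"ax": 0,"ay": 0,"az": 0,"grip": 0.7},
  {"x": 0,"y": -8.1,"z": -7.95,"ax": 0,"ay": 0,"az": 0,"grip": 0.7},
  {"x": 0,"y": -8.8,"z": -9.4,"ax": 0,"ay": 0,"az": 0,"grip": 0.7},
  {"x": 0,"y": -9.35,"z": -11,"ax": 0,"ay": 0,"az": 0,"grip": 0.7},
  {"x": 0,"y": -9.8,"z": -12.5,"ax": 0,"ay": 0,"az": 0,"grip": 0.7},
  {"x": 0,"y": -9.8,"z": -12.5,"ax": 0,"ay": 0,"az": 0,"grip": 0.7},
])

```text
time_s: 7.68
eef_pos: [0.5883, -0.1142, 0.2608]
eef_rot: [-0.522, 0.524, 0.477, -0.475]
wrist_force: [-1.5, 0.9, -2.8]
opening: 0.339
```

Run:
```python
from h import *
np.set_printoptions(precision=4,suppress=True)
im=vision.camera("side");cv2.imwrite("pics/g_side.png",cv2.resize(im[100:280,220:420],None,fx=3.3,fy=3.3)[:,:,::-1])
p,R,o=T();print(o["time_s"],p,o["opening"],o["wrist_force"],o["torque"])
print(R)
a=-.0943;h=np.array([.6289,-.1186,.07])
inc(swing(h,a,[np.radians(90)])[0],tooldown(np.pi/2+a))
inc(swing(h,a,[np.radians(75)])[0],tooldown(np.pi/2+a))
```

```text
7.725 [ 0.5879 -0.1142  0.2606] 0.33954528579236914 [-1.1022  0.7758 -3.7742] [0.0683 0.4126 0.0037]
[[ 0.0934  0.004  -0.9956]
 [ 0.9956 -0.0017  0.0934]
 [-0.0013 -1.     -0.0041]]
inc cm [-0.06 -0.37 -4.73] rot [ 0.004  0.001 -0.001] dist mm 47.4 deg 0.3
inc cm [-0.05  0.1   0.17] rot [ 0.004  0.001 -0.001] dist mm 2.1 deg 0.3
```

View pics/g_side.png

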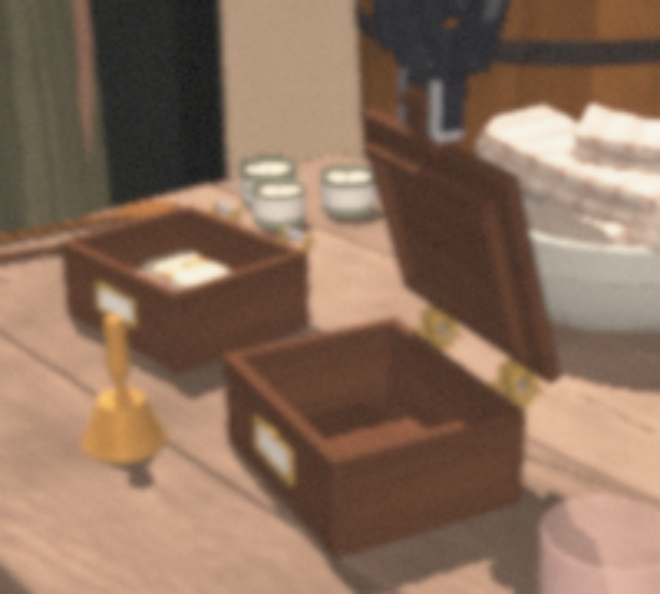

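>>> apply_moves([
  {"x": 0,"y": -0.2,"z": -1.5,"ax": 0,"ay": 0,"az": 0,"grip": 0.7},
  {"x": 0,"y": -0.3,"z": -3.1,"ax": 0,"ay": 0,"az": 0,"grip": 0.7},
  {"x": 0,"y": -0.3,"z": -4.7,"ax": 0,"ay": 0,"az": 0,"grip": 0.7},
  {"x": 0,"y": -0.3,"z": -4.7,"ax": 0,"ay": 0,"az": 0,"grip": 0.7},
  {"x": 0,"y": -0.3,"z": -4.7,"ax": 0,"ay": 0,"az": 0,"grip": 0.7},
])

```text
time_s: 8.35
eef_pos: [0.6344, -0.1185, 0.2639]
eef_rot: [-0.521, 0.524, 0.477, -0.475]
wrist_force: [-0.5, 0.4, -4.2]
opening: 0.34
```

Run:
```python
from h import *
np.set_printoptions(precision=4,suppress=True)
im=vision.camera("side");cv2.imwrite("pics/h_side.png",cv2.resize(im[100:280,220:420],None,fx=3.3,fy=3.3)[:,:,::-1])
im=vision.camera("top");cv2.imwrite("pics/h_top.png",cv2.resize(im[100:280,160:400],None,fx=3.3,fy=3.3)[:,:,::-1])
im=vision.camera("wrist");cv2.imwrite("pics/h_wrist.png",im[:,:,::-1])
p,R,o=T();print(o["time_s"],p,o["opening"],o["wrist_force"],o["torque"])
print(R)
for c in("top","side"):
  for q in ("box_cover","box_cover_jaw_left","box_cover_jaw_right","empty_box_pins","box_cover_tongue"): print(c,q,[(l["xy"],round(l["p"],2)) for l in pinpoint(c,q)[:2]])
```

```text
8.5 [ 0.6344 -0.1185  0.264 ] 0.3374989474409631 [-0.4878  0.9448 -3.1234] [ 0.0854  0.1408 -0.0015]
[[ 0.0934  0.0047 -0.9956]
 [ 0.9956 -0.0018  0.0934]
 [-0.0014 -1.     -0.0048]]
top box_cover [([220.2, 205.7], 0.28)]
top box_cover_jaw_left []
top box_cover_jaw_right [([365.5, 166.6], 0.77)]
top empty_box_pins []
top box_cover_tongue [([345.4, 141.9], 0.91), ([205.6, 216.6], 0.49)]
side box_cover [([364.7, 208.6], 0.9)]
side box_cover_jaw_left [([350.1, 199.5], 0.92)]
side box_cover_jaw_right [([377.2, 214.6], 0.61)]
side empty_box_pins [([364.3, 207.4], 0.67)]
side box_cover_tongue [([369.6, 127.5], 0.88)]
```

View pics/h_side.png

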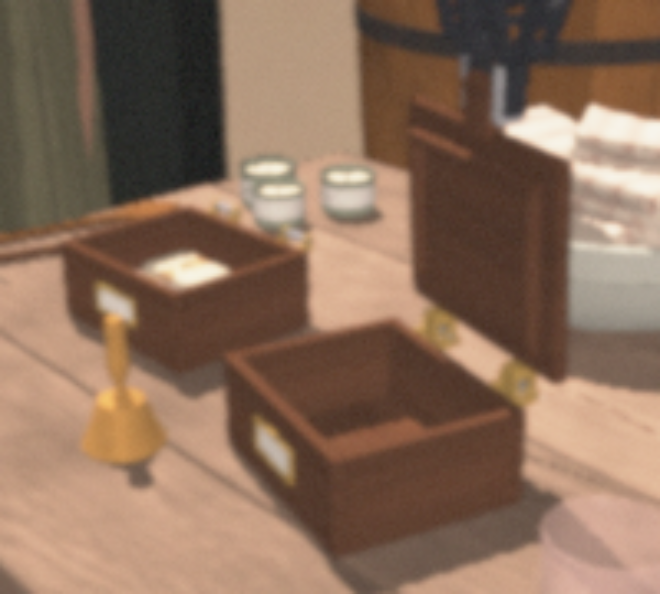

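View pics/h_top.png

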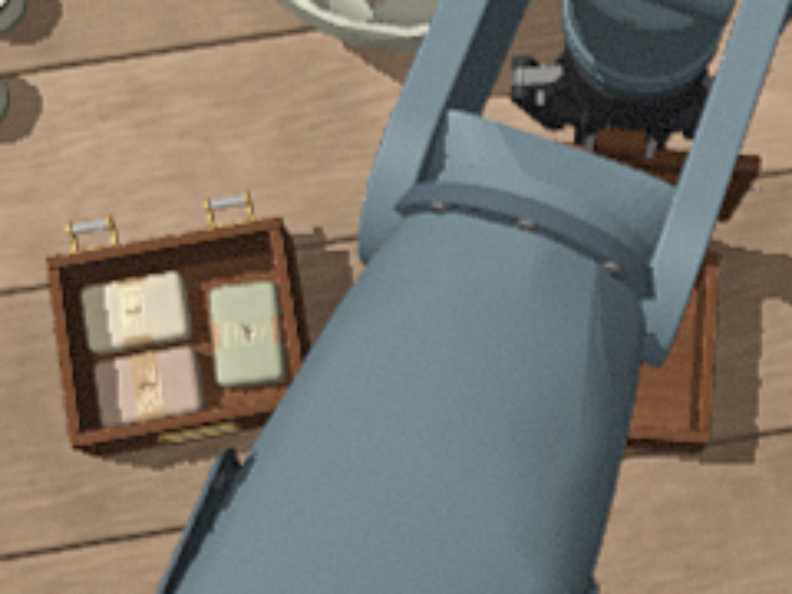

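View pics/h_wrist.png

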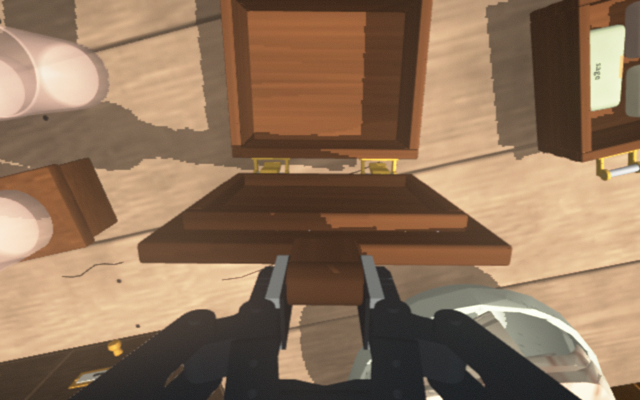

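>>> apply_moves([
  {"x": 0,"y": 0,"z": 0,"ax": 0,"ay": 0,"az": 0,"grip": 0.8},
  {"x": 0,"y": -1,"z": 0,"ax": 0,"ay": 0,"az": 0,"grip": 0.8},
  {"x": 0,"y": -2,"z": 0,"ax": 0,"ay": 0,"az": 0,"grip": 0.8},
  {"x": 0,"y": -3,"z": 0,"ax": 0,"ay": 0,"az": 0,"grip": 0.8},
  {"x": 0,"y": -4,"z": 0,"ax": 0,"ay": 0,"az": 0,"grip": 0.8},
  {"x": 0,"y": -5.5,"z": 0,"ax": 0,"ay": 0,"az": 0,"grip": 0.8},
  {"x": 0,"y": -7,"z": 0,"ax": 0,"ay": 0,"az": 0,"grip": 0.8},
  {"x": 0,"y": -7,"z": 0,"ax": 0,"ay": 0,"az": 0,"grip": 0.8},
  {"x": 0,"y": -7,"z": 0,"ax": 0,"ay": 0,"az": 0,"grip": 0.8},
])

```text
time_s: 10.12
eef_pos: [0.6342, -0.1184, 0.3335]
eef_rot: [-0.522, 0.524, 0.477, -0.476]
wrist_force: [0.1, -0.7, -3.1]
opening: 0.335
```

Run:
```python
from h import *
np.set_printoptions(precision=4,suppress=True)
im=vision.camera("side");cv2.imwrite("pics/i_side.png",cv2.resize(im[80:260,220:420],None,fx=3.3,fy=3.3)[:,:,::-1])
im=vision.camera("wrist");cv2.imwrite("pics/i_wrist.png",im[:,:,::-1])
p,R,o=T();print(o["time_s"],p,o["opening"],o["wrist_force"],o["torque"])
print(R)
for c in("side","wrist"):
  for q in ("box_cover","box_cover_jaw_left","box_cover_jaw_right","empty_box_pins"): print(c,q,[(l["xy"],round(l["p"],2)) for l in pinpoint(c,q)[:2]])
```

```text
10.225 [ 0.634  -0.1184  0.3329] 0.33733006188103004 [-0.8146 -0.1351 -3.5636] [-0.008  -0.0479  0.0109]
[[ 0.0934  0.0027 -0.9956]
 [ 0.9956 -0.0012  0.0934]
 [-0.0009 -1.     -0.0028]]
side box_cover [([365.1, 179.7], 0.81)]
side box_cover_jaw_left [([356.1, 172.8], 0.89)]
side box_cover_jaw_right [([378.0, 184.4], 0.61), ([254.1, 234.8], 0.49)]
side empty_box_pins [([361.6, 206.1], 0.64), ([277.6, 187.6], 0.41)]
wrist box_cover [([325.2, 179.8], 0.65)]
wrist box_cover_jaw_left [([382.5, 183.6], 0.65)]
wrist box_cover_jaw_right [([269.4, 178.7], 0.69)]
wrist empty_box_pins []
```

View pics/i_side.png

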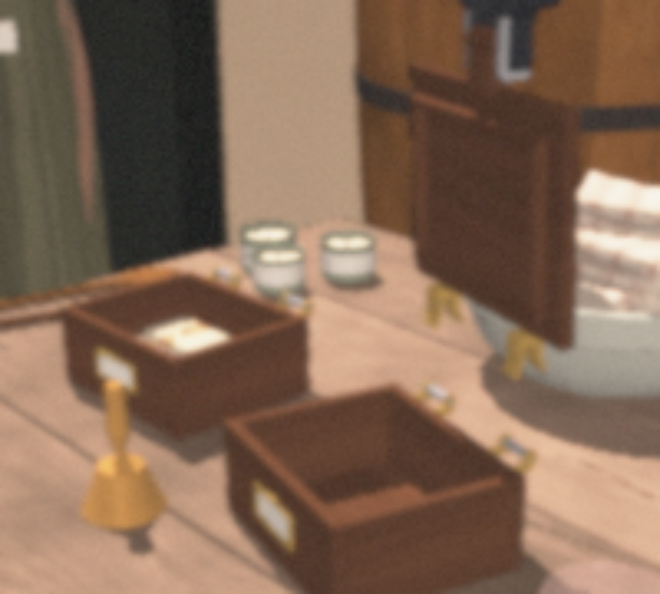

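View pics/i_wrist.png

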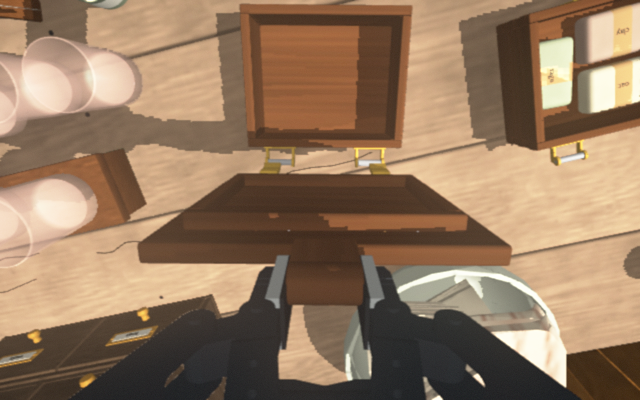

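The lid is off its pins. The jaws hang clear, and both empty-box pins are now bare at (281,161) and (370,159) in the wrist view. I'll use them to measure the hinge line exactly.

Run:
```python
import cv2
im=cv2.imread("pics/i_wrist.png")
cv2.imwrite("pics/i_z.png",cv2.resize(im[140:185,250:400],None,fx=5.3,fy=5.3,interpolation=cv2.INTER_CUBIC))
```

```text
(no output)
```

View pics/i_z.png

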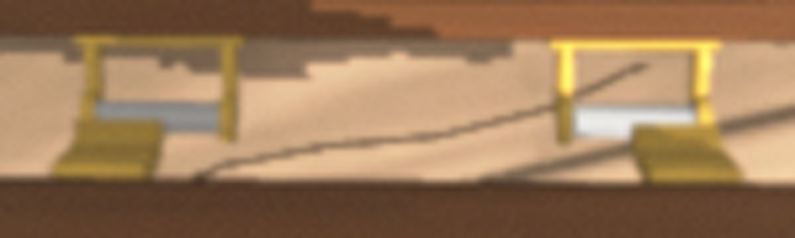

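Run:
```python
from h import *
np.set_printoptions(precision=4,suppress=True)
P=lambda u,v,f=5.3,ox=250,oy=140:[ox+u/f-.4,oy+v/f-.4]
a=atz("wrist",P(160,116),.07);b=atz("wrist",P(640,121),.07)
def rep(a,b):
    d=b-a;print(a,b,(a+b)/2,np.linalg.norm(d),"yaw",np.degrees(np.arctan2(-d[0],d[1])))
rep(a,b)
rep(atz("wrist",P(122,122),.124),atz("wrist",P(675,127),.124))
```

```text
[ 0.6253 -0.1694  0.07  ] [ 0.6358 -0.0685  0.07  ] [ 0.6306 -0.1189  0.07  ] 0.10142925355914778 yaw -5.914487378721327
[ 0.6157 -0.1683  0.124 ] [ 0.6259 -0.0684  0.124 ] [ 0.6208 -0.1184  0.124 ] 0.10037367607614889 yaw -5.835026836484039
```

>>> apply_moves([
  {"x": 2,"y": 0,"z": 0.1,"ax": 0,"ay": 0,"az": 0,"grip": 0.8},
  {"x": 5.5,"y": 0,"z": 0.3,"ax": 0,"ay": -0.03,"az": 0,"grip": 0.8},
  {"x": 9.5,"y": 0,"z": 0.6,"ax": 0,"ay": -0.06,"az": 0,"grip": 0.8},
  {"x": 13.5,"y": 0,"z": 0.9,"ax": 0,"ay": -0.1,"az": 0,"grip": 0.8},
  {"x": 17.5,"y": 0,"z": 1.1,"ax": 0,"ay": -0.14,"az": 0,"grip": 0.8},
  {"x": 21.5,"y": 0,"z": 1.4,"ax": 0,"ay": -0.18,"az": 0,"grip": 0.8},
  {"x": 25.5,"y": 0,"z": 1.6,"ax": 0,"ay": -0.21,"az": 0,"grip": 0.8},
  {"x": 29,"y": 0,"z": 1.9,"ax": 0,"ay": -0.24,"az": 0,"grip": 0.8},
  {"x": 31.5,"y": 0,"z": 2.1,"ax": 0,"ay": -0.266,"az": 0,"grip": 0.8},
  {"x": 32.6,"y": 0,"z": 2.1,"ax": 0,"ay": -0.266,"az": 0,"grip": 0.8},
  {"x": 32.6,"y": 0,"z": 2.1,"ax": 0,"ay": -0.266,"az": 0,"grip": 0.8},
  {"x": 32.6,"y": 0,"z": 2.1,"ax": 0,"ay": -0.266,"az": 0,"grip": 0.8},
])

```text
time_s: 12.12
eef_pos: [0.644, 0.2072, 0.3332]
eef_rot: [-0.454, 0.457, 0.541, -0.541]
wrist_force: [0.1, 0.1, -4.5]
opening: 0.338
```

Run:
```python
from h import *
np.set_printoptions(precision=4,suppress=True)
im=vision.camera("side");cv2.imwrite("pics/j_side.png",cv2.resize(im[60:240,200:400],None,fx=3.3,fy=3.3)[:,:,::-1])
im=vision.camera("wrist");cv2.imwrite("pics/j_wrist.png",im[:,:,::-1])
cv2.imwrite("pics/j_z.png",cv2.resize(im[140:185,250:400],None,fx=5.3,fy=5.3,interpolation=cv2.INTER_CUBIC)[:,:,::-1])
p,R,o=T();print(o["time_s"],p,o["opening"],o["wrist_force"],o["torque"])
print(R)
```

```text
12.225 [0.6441 0.2069 0.3333] 0.3418171585330907 [-0.453   0.4574 -4.6471] [ 0.0153  0.0022 -0.0038]
[[-0.17    0.0039 -0.9854]
 [ 0.9854 -0.0019 -0.17  ]
 [-0.0026 -1.     -0.0035]]
```

View pics/j_side.png

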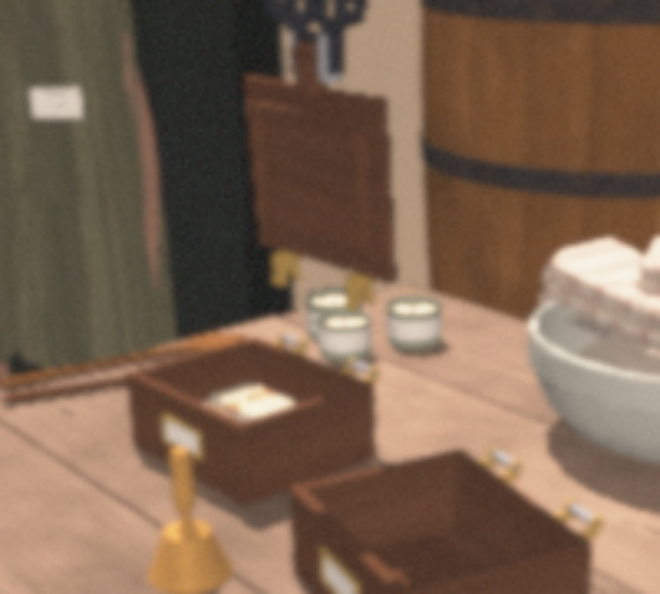

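View pics/j_wrist.png

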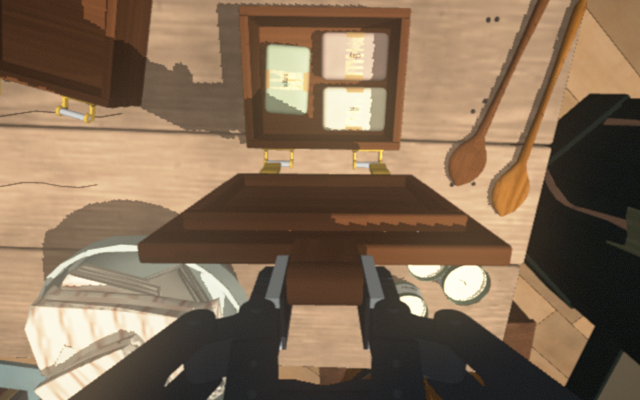

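View pics/j_z.png

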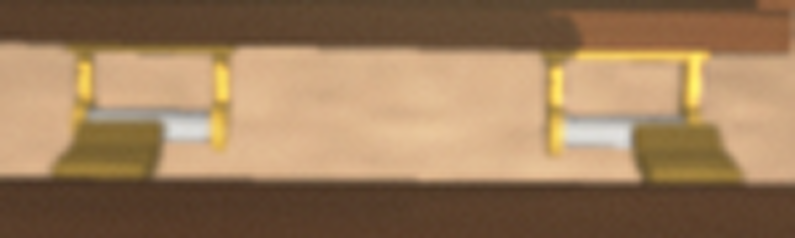

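>>> apply_moves([
  {"x": -0.2,"y": 0,"z": -0.2,"ax": 0,"ay": 0,"az": 0,"grip": 0.8},
  {"x": -0.2,"y": 1,"z": -0.2,"ax": 0,"ay": 0,"az": 0,"grip": 0.8},
  {"x": -0.2,"y": 2,"z": -0.2,"ax": 0,"ay": 0,"az": 0,"grip": 0.8},
  {"x": -0.2,"y": 3,"z": -0.2,"ax": 0,"ay": 0,"az": 0,"grip": 0.8},
  {"x": -0.2,"y": 4,"z": -0.2,"ax": 0,"ay": 0,"az": 0,"grip": 0.8},
  {"x": -0.2,"y": 4.2,"z": -0.2,"ax": 0,"ay": 0,"az": 0,"grip": 0.8},
  {"x": -0.2,"y": 4.2,"z": -0.2,"ax": 0,"ay": 0,"az": 0,"grip": 0.8},
])

```text
time_s: 13.1
eef_pos: [0.6466, 0.2053, 0.2912]
eef_rot: [-0.454, 0.457, 0.541, -0.541]
wrist_force: [0.8, -0.4, -3.6]
opening: 0.34
```

Run:
```python
from h import *
np.set_printoptions(precision=4,suppress=True)
im=vision.camera("side");cv2.imwrite("pics/k_side.png",cv2.resize(im[110:200,250:350],None,fx=6,fy=6,interpolation=cv2.INTER_CUBIC)[:,:,::-1])
im=vision.camera("wrist");
cv2.imwrite("pics/k_z.png",cv2.resize(im[130:195,240:410],None,fx=4.6,fy=4.6,interpolation=cv2.INTER_CUBIC)[:,:,::-1])
p,R,o=T();print(o["time_s"],p,o["opening"],o["wrist_force"],o["torque"])
```

```text
13.2 [0.6468 0.2053 0.2919] 0.3356195705030088 [ 0.1021  0.2352 -3.1885] [ 0.0619  0.0026 -0.0247]
```

View pics/k_side.png

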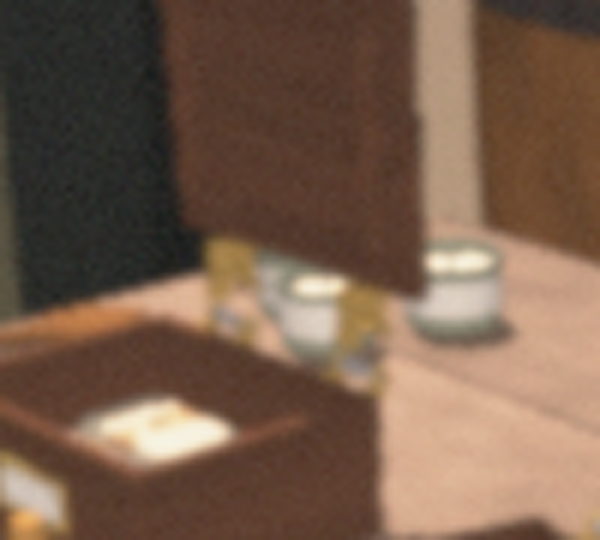

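View pics/k_z.png

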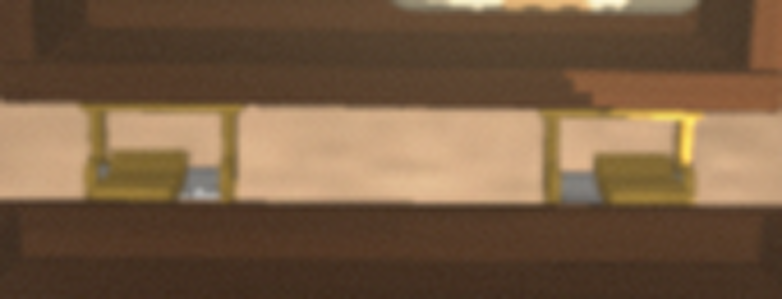

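Run:
```python
from h import *
np.set_printoptions(precision=4,suppress=True)
P=lambda u,v,f=4.6,ox=240,oy=130:[ox+u/f-.4,oy+v/f-.4]
def rep(a,b):
    d=b-a;print(a,b,(a+b)/2,np.linalg.norm(d),"yaw",np.degrees(np.arctan2(-d[0],d[1])))
# pin line between cheeks
rep(atz("wrist",P(163,180),.07),atz("wrist",P(616,185),.07))
# jaw tips front edge
for z in (.078,.083,.088):rep(atz("wrist",P(145,151),z),atz("wrist",P(640,155),z))
```

```text
[0.6502 0.1537 0.07  ] [0.6343 0.2513 0.07  ] [0.6422 0.2025 0.07  ] 0.09882743965400889 yaw 9.221440629686374
[0.6426 0.15   0.078 ] [0.6255 0.2534 0.078 ] [0.6341 0.2017 0.078 ] 0.10480432474879664 yaw 9.393715408375835
[0.6415 0.1506 0.083 ] [0.6247 0.2525 0.083 ] [0.6331 0.2016 0.083 ] 0.10321908247530001 yaw 9.393715408375805
[0.6404 0.1513 0.088 ] [0.6238 0.2515 0.088 ] [0.6321 0.2014 0.088 ] 0.10163384020180338 yaw 9.393715408375833
```

>>> apply_moves([
  {"x": 0.1,"y": 0.5,"z": 0,"ax": 0,"ay": 0,"az": 0,"grip": 0.8},
  {"x": 0.1,"y": 1,"z": 0,"ax": 0,"ay": 0,"az": 0,"grip": 0.8},
  {"x": 0.1,"y": 1.5,"z": 0,"ax": 0,"ay": 0,"az": 0,"grip": 0.8},
  {"x": 0.1,"y": 1.5,"z": 0,"ax": 0,"ay": 0,"az": 0,"grip": 0.8},
])

```text
time_s: 13.7
eef_pos: [0.6463, 0.2062, 0.276]
eef_rot: [-0.454, 0.457, 0.541, -0.541]
wrist_force: [0.1, 0.2, -3.8]
opening: 0.34
```

Run:
```python
from h import *
np.set_printoptions(precision=4,suppress=True)
im=vision.camera("side");cv2.imwrite("pics/l_side.png",cv2.resize(im[110:200,250:350],None,fx=6,fy=6,interpolation=cv2.INTER_CUBIC)[:,:,::-1])
im=vision.camera("wrist");
cv2.imwrite("pics/l_z.png",cv2.resize(im[130:195,240:410],None,fx=4.6,fy=4.6,interpolation=cv2.INTER_CUBIC)[:,:,::-1])
p,R,o=T();print(o["time_s"],p,o["opening"],o["wrist_force"],o["torque"])
```

```text
13.8 [0.6467 0.2062 0.2768] 0.3391026026632589 [ 0.2694 -0.6055 -2.9347] [-0.0294 -0.0301  0.0279]
```

View pics/l_side.png

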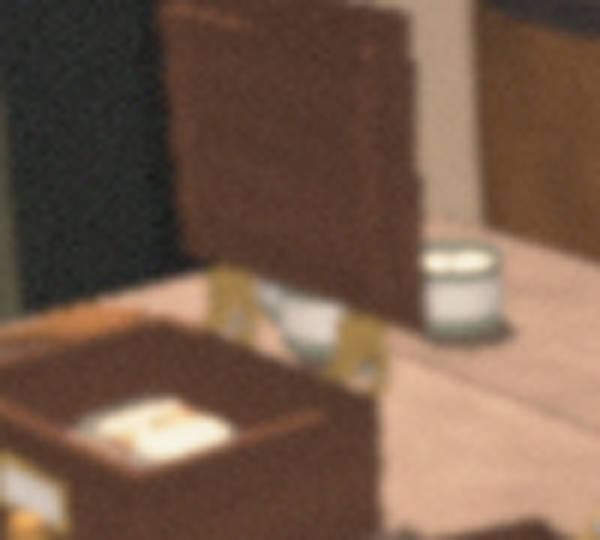

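View pics/l_z.png

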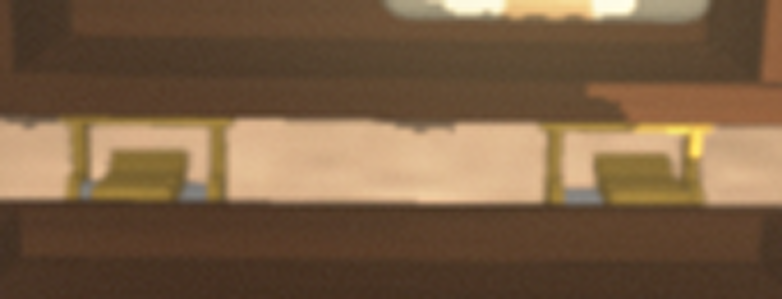

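>>> apply_moves([
  {"x": 0,"y": 0.4,"z": 0,"ax": 0,"ay": 0,"az": 0,"grip": 0.8},
  {"x": 0,"y": 0.8,"z": 0,"ax": 0,"ay": 0,"az": 0,"grip": 0.8},
  {"x": 0,"y": 1.1,"z": 0,"ax": 0,"ay": 0,"az": 0,"grip": 0.8},
  {"x": 0,"y": 1.25,"z": 0,"ax": 0,"ay": 0,"az": 0,"grip": 0.8},
  {"x": 0,"y": 1.3,"z": 0,"ax": 0,"ay": 0,"az": 0,"grip": 0.8},
  {"x": 0,"y": 1.3,"z": 0,"ax": 0,"ay": 0,"az": 0,"grip": 0.8},
])

```text
time_s: 14.55
eef_pos: [0.6467, 0.2062, 0.2637]
eef_rot: [-0.454, 0.457, 0.541, -0.54]
wrist_force: [0.1, -0.4, -5.1]
opening: 0.338
```

Run:
```python
from h import *
np.set_printoptions(precision=4,suppress=True)
im=vision.camera("side");cv2.imwrite("pics/m_side.png",cv2.resize(im[110:200,250:350],None,fx=6,fy=6,interpolation=cv2.INTER_CUBIC)[:,:,::-1])
im=vision.camera("wrist");
cv2.imwrite("pics/m_z.png",cv2.resize(im[130:195,240:410],None,fx=4.6,fy=4.6,interpolation=cv2.INTER_CUBIC)[:,:,::-1])
p,R,o=T();print(o["time_s"],p,o["opening"],o["wrist_force"],o["torque"])
```

```text
14.65 [0.6467 0.2062 0.2638] 0.33726128750056256 [-1.12   -0.8968 -4.1703] [-0.0545  0.2299  0.0054]
```

View pics/m_side.png

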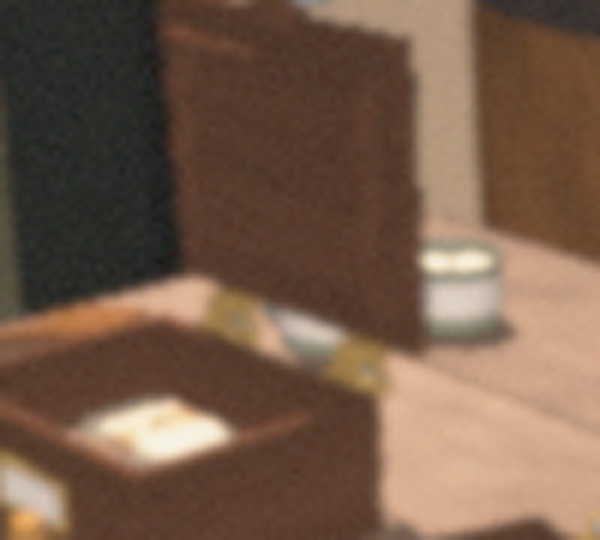

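View pics/m_z.png

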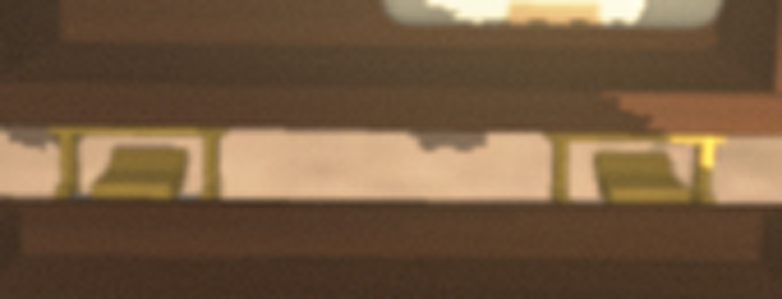

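>>> apply_moves([
  {"x": 0,"y": 0.1,"z": 0,"ax": 0,"ay": 0,"az": 0,"grip": 0.8},
  {"x": 0,"y": 0.2,"z": 0,"ax": 0,"ay": 0,"az": 0,"grip": 0.8},
  {"x": 0,"y": 0.25,"z": 0,"ax": 0,"ay": 0,"az": 0,"grip": 0.8},
  {"x": 0,"y": 0.25,"z": 0,"ax": 0,"ay": 0,"az": 0,"grip": 0.8},
])

```text
time_s: 15.15
eef_pos: [0.6467, 0.2062, 0.2612]
eef_rot: [-0.454, 0.457, 0.541, -0.54]
wrist_force: [-0.7, 0.1, -4.2]
opening: 0.34
```

>>> apply_moves([
  {"x": 0,"y": 0.1,"z": 0,"ax": 0,"ay": 0,"az": 0,"grip": 0.8},
  {"x": 0,"y": 0.2,"z": 0,"ax": 0,"ay": 0,"az": 0,"grip": 0.8},
  {"x": 0,"y": 0.2,"z": 0,"ax": 0,"ay": 0,"az": 0,"grip": 0.8},
])

```text
time_s: 15.52
eef_pos: [0.6473, 0.2062, 0.2609]
eef_rot: [-0.453, 0.458, 0.542, -0.54]
wrist_force: [-1.1, -2.1, 5.9]
opening: 0.341
```

>>> apply_moves([
  {"x": 0,"y": 0,"z": -0.6,"ax": 0,"ay": 0,"az": 0,"grip": 0.7},
  {"x": 0,"y": 0.05,"z": -1.2,"ax": 0,"ay": 0,"az": 0,"grip": 0.7},
  {"x": 0,"y": 0.15,"z": -1.8,"ax": 0,"ay": 0,"az": 0,"grip": 0.7},
  {"x": 0,"y": 0.25,"z": -2.4,"ax": 0,"ay": 0,"az": 0,"grip": 0.7},
  {"x": 0,"y": 0.35,"z": -3,"ax": 0,"ay": 0,"az": 0,"grip": 0.7},
  {"x": 0,"y": 0.45,"z": -3.6,"ax": 0,"ay": 0,"az": 0,"grip": 0.7},
  {"x": 0,"y": 0.45,"z": -3.6,"ax": 0,"ay": 0,"az": 0,"grip": 0.7},
])

```text
time_s: 16.4
eef_pos: [0.6833, 0.2123, 0.2564]
eef_rot: [-0.453, 0.458, 0.542, -0.54]
wrist_force: [-1.2, -1.4, 2.8]
opening: 0.337
```

Run:
```python
from h import *
np.set_printoptions(precision=4,suppress=True)
im=vision.camera("side");cv2.imwrite("pics/n_side.png",cv2.resize(im[60:200,240:380],None,fx=4.2,fy=4.2,interpolation=cv2.INTER_CUBIC)[:,:,::-1])
im=vision.camera("wrist");cv2.imwrite("pics/n_wrist.png",im[:,:,::-1])
p,R,o=T();print(o["time_s"],p,o["opening"],o["wrist_force"],o["torque"])
```

```text
16.5 [0.683  0.2123 0.2565] 0.33556077298319 [-1.5596 -1.4045  1.854 ] [-0.2232  0.621   0.0945]
```

View pics/n_side.png

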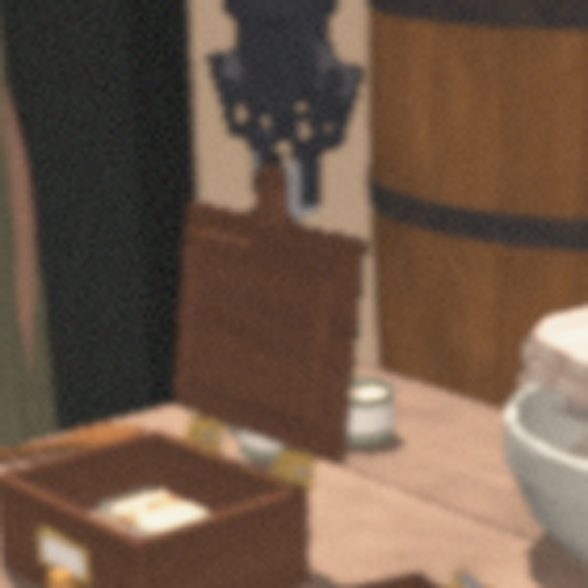

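View pics/n_wrist.png

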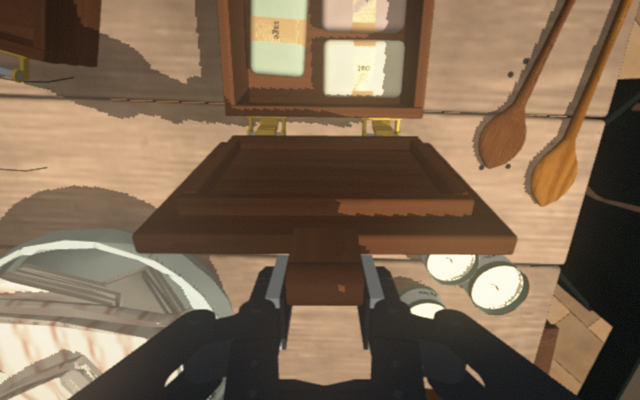

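The lid leans back with both jaws on the pins. I'll release it and move straight up.

>>> apply_moves([
  {"x": 0,"y": 0,"z": 0,"ax": 0,"ay": 0,"az": 0,"grip": 0.6},
  {"x": 0,"y": 0,"z": 0,"ax": 0,"ay": 0,"az": 0,"grip": 0.4},
  {"x": 0,"y": 0,"z": 0,"ax": 0,"ay": 0,"az": 0,"grip": 0.3},
  {"x": 0,"y": 0,"z": 0,"ax": 0,"ay": 0,"az": 0,"grip": 0.3},
  {"x": 0,"y": -1.5,"z": 0,"ax": 0,"ay": 0,"az": 0,"grip": 0.3},
  {"x": 0,"y": -4,"z": 0,"ax": 0,"ay": 0,"az": 0,"grip": 0.3},
  {"x": 0,"y": -8,"z": 0,"ax": 0,"ay": 0,"az": 0,"grip": 0.3},
  {"x": 0,"y": -8,"z": 0,"ax": 0,"ay": 0,"az": 0,"grip": 0.3},
])

```text
time_s: 17.5
eef_pos: [0.6842, 0.2128, 0.343]
eef_rot: [-0.451, 0.46, 0.545, -0.537]
wrist_force: [0.2, -0.0, 0.3]
opening: 0.701
```

Run:
```python
from h import *
np.set_printoptions(precision=4,suppress=True)
im=vision.camera("side");cv2.imwrite("pics/o_side.png",cv2.resize(im[60:240,200:400],None,fx=3.3,fy=3.3,interpolation=cv2.INTER_CUBIC)[:,:,::-1])
im=vision.camera("wrist");cv2.imwrite("pics/o_wrist.png",im[:,:,::-1])
p,R,o=T();print(o["time_s"],p,o["opening"],o["wrist_force"],o["torque"])
r={}
for c in("side","wrist"):
  for q in ("box_cover","box_cover_jaw_left","box_cover_jaw_right","soap_box_pins","box_cover_tongue"): 
    L=pinpoint(c,q);print(c,q,[(l["xy"],round(l["p"],2)) for l in L[:2]]);
    if L:r[c,q]=L[0]["xy"]
for q in ("box_cover","box_cover_tongue","box_cover_jaw_left","box_cover_jaw_right"):
  if ("side",q) in r and ("wrist",q) in r: print(q,tri(("side",r["side",q]),("wrist",r["wrist",q])))
```

```text
17.6 [0.6827 0.2125 0.3379] 0.7064605260666612 [ 0.2441 -0.1801 -0.2734] [ 0.0013 -0.0082 -0.0161]
side box_cover [([299.9, 165.8], 0.84)]
side box_cover_jaw_left [([289.3, 163.0], 0.89)]
side box_cover_jaw_right [([309.0, 171.1], 0.92)]
side soap_box_pins [([299.1, 165.2], 0.77)]
side box_cover_tongue [([311.0, 104.5], 0.74)]
wrist box_cover [([320.0, 127.0], 0.67)]
wrist box_cover_jaw_left [([371.9, 130.8], 0.8)]
wrist box_cover_jaw_right [([277.0, 126.4], 0.62)]
wrist soap_box_pins []
wrist box_cover_tongue [([324.9, 230.2], 0.78)]
box_cover [0.6426 0.1983 0.0745]
box_cover_tongue [0.6911 0.2114 0.2454]
box_cover_jaw_left [0.6378 0.2551 0.0679]
box_cover_jaw_right [0.6485 0.153  0.0709]
```

View pics/o_side.png

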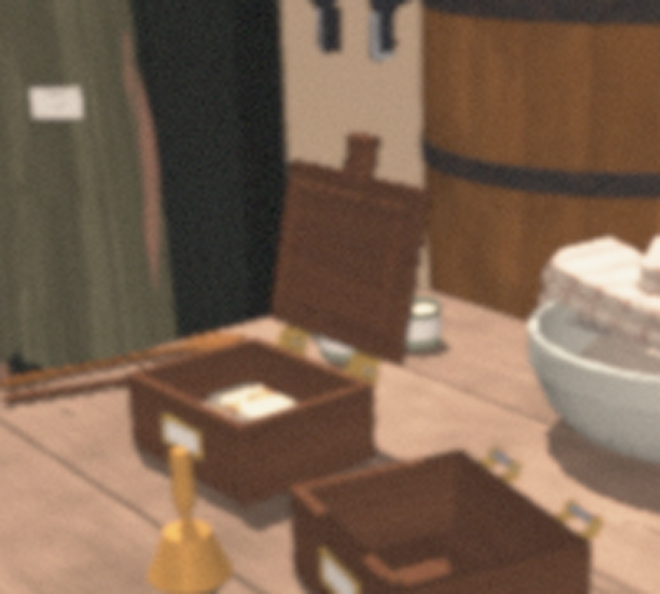

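View pics/o_wrist.png

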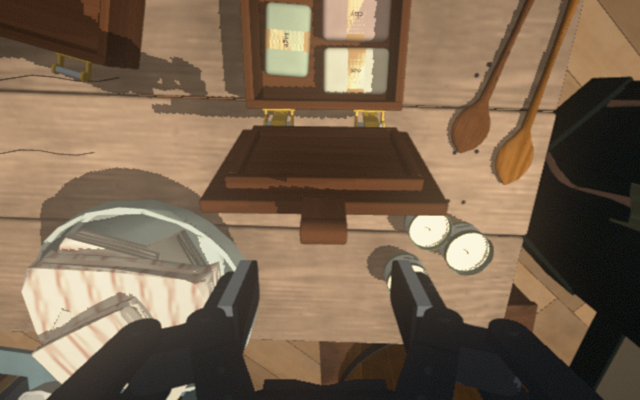

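The lid stands leaning back by itself. I'll back off further, then check the jaws and whether it stays still.

>>> apply_moves([
  {"x": 0,"y": -2,"z": 2,"ax": 0,"ay": 0,"az": 0,"grip": 0.3},
  {"x": 0,"y": -4,"z": 6,"ax": 0,"ay": 0,"az": 0,"grip": 0.3},
  {"x": 0,"y": -4,"z": 12,"ax": 0,"ay": 0,"az": 0,"grip": 0.3},
  {"x": 0,"y": -4,"z": 17,"ax": 0,"ay": 0,"az": 0,"grip": 0.3},
  {"x": 0,"y": -4,"z": 17,"ax": 0,"ay": 0,"az": 0,"grip": 0.3},
  {"x": 0,"y": -4,"z": 17,"ax": 0,"ay": 0,"az": 0,"grip": 0.3},
])

```text
time_s: 18.85
eef_pos: [0.5151, 0.1836, 0.3758]
eef_rot: [-0.453, 0.458, 0.542, -0.539]
wrist_force: [-0.6, -0.7, -0.0]
opening: 0.702
```

Run:
```python
from h import *
np.set_printoptions(precision=4,suppress=True)
im=vision.camera("wrist");cv2.imwrite("pics/p_wrist.png",im[:,:,::-1])
im=vision.camera("side")
p,R,o=T();print(o["time_s"],p,o["wrist_force"])
r={}
for c in("side","wrist"):
  for q in ("box_cover","box_cover_jaw_left","box_cover_jaw_right","box_cover_tongue","brass_bell","candle_jar"): 
    L=pinpoint(c,q);
    if L:r[c,q]=L[0]["xy"];print(c,q,L[0]["xy"],round(L[0]["p"],2))
for q in ("box_cover","box_cover_tongue","box_cover_jaw_left","box_cover_jaw_right"):
  if ("side",q) in r and ("wrist",q) in r: print(q,tri(("side",r["side",q]),("wrist",r["wrist",q])))
```

```text
18.95 [0.5156 0.1836 0.3753] [-0.4501 -0.4318  0.0129]
side box_cover [300.1, 163.1] 0.86
side box_cover_jaw_left [290.1, 162.4] 0.69
side box_cover_jaw_right [307.2, 169.7] 0.72
side box_cover_tongue [314.9, 101.9] 0.71
side brass_bell [255.9, 232.9] 0.79
side candle_jar [343.4, 327.9] 0.83
wrist box_cover [323.2, 250.1] 0.62
wrist box_cover_jaw_left [360.4, 254.0] 0.68
wrist box_cover_jaw_right [285.0, 250.6] 0.71
wrist box_cover_tongue [320.3, 386.3] 0.81
wrist brass_bell [220.8, 55.8] 0.76
wrist candle_jar [118.7, 132.7] 0.68
box_cover [0.6392 0.1989 0.0811]
box_cover_tongue [0.6977 0.2068 0.2483]
box_cover_jaw_left [0.6379 0.2516 0.0701]
box_cover_jaw_right [0.6425 0.1516 0.0778]
```

View pics/p_wrist.png

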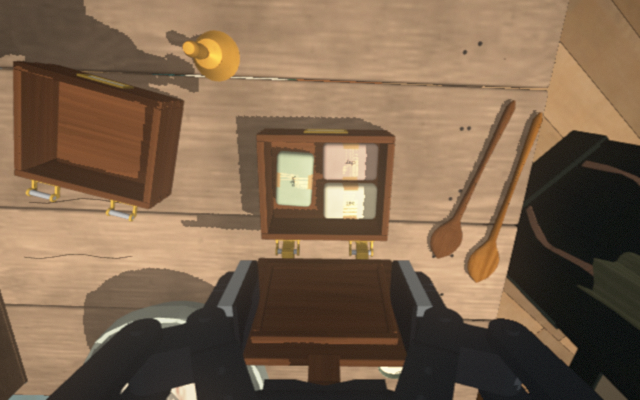

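Both jaws, at (287,250) and (361,252), sit between their cheeks. The soaps and bell haven't moved and the lid is stable, so I'm handing it in.

```bash
python3 -c "
from bench import ticket;print(ticket.hand_in())"
```

```text
the job is handed in; nothing more can be done
None
```

The lid is hanging by both hinge straps on the soap box's pins, standing open and leaning back on its own. I handed it in at about 19 s of the 51 s allowed. I swung it upright by its tongue and lifted it straight off the empty box. I then lowered it onto the soap box pins until it touched down at about 6 N, tilted it back and let go.

**Hinges:** in the last pictures both jaws sit between their brass cheeks. Just after release, the jaw midpoint measured about (0.643, 0.204, 0.069) m, against pins at (0.641–0.642, 0.203–0.207, 0.070) m, so it is within tolerance.

**Lean:** about 13° back just after release, as expected, and the lid was still standing that way a second later with the robot clear.

**Other things:** the soaps look as they did before, and the bell and candle tin are within 2 pixels of their starting places in the side view.

**Disagreements:**
- My two readings of the soap box pins differed by about 4 mm sideways, so I lined the jaws up directly against the pins in the wrist camera view instead.
- In the final look, the network's points for the right jaw and lid origin came out 8–11 mm too high. The pictures and the earlier reading put the jaws on the pins, so I took this as network error.

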